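# Unload the glued-up yacht rudder

## Robot

A 6-joint arm with a two-finger parallel gripper is mounted at the origin on the work surface. World frame = base frame: x ahead of the robot, y to its left, z up, the work surface at z = 0. Lengths are in mm, angles in rad, forces in N, time in s.
With the tool pointing down it reaches from about 350 to 775 mm from the base axis. Payload 7.3 kg.
Tool frame: the origin (TCP) lies at the very end of the fingers, on their centre line; the grasp point (between the pads) lies 19 mm behind it; z points along the fingers, y is the line along which they close (so a half turn about z gives the same grasp; the last joint's range is limited). The gripper opens to 92 mm and grips with 3 to 60 N. Pads are 19 mm wide; open, the fingers measure 130 mm over their backs; the gripper's body (75 mm by 190 mm) begins 47 mm behind the grasp point.
Start: joints at [0.964, 0.342, 1.524, -0, 1.275, -0.146], TCP at [233.438, 470.267, 226.741] pointing down, gripper open.
Joint ranges: [-2.53, 2.53], [-0.77, 2.02], [0.04, 2.7], [-1, 4.14], [0.28, 2.66], [-3.11, 3.11]. Speed limits (rad/s): [2.57, 2.57, 3.14, 3.14, 3.14, 3.14].

## Interface

Orientations are given as [roll, pitch, yaw] about the fixed x, y, z axes, in that order (R = Rz(yaw) Ry(pitch) Rx(roll)).
In Python, from plant import bot gives the robot as it stands.
- The arm moves only by the tool jog_arm, never from a script. Its argument "targets" is a list of rows, each an object with "xyz": the shift along the tool's x, y, z as a fraction of full scale, a list of three; "spin": the turn about the tool's z as a fraction of full scale. In form: [{"xyz": [x, y, z], "spin": spin}, ...]. A call has exactly 10 rows; each row shifts and turns the commanded pose from where the row before left it, along the tool's axes as they then stand; what a row does not reach is not made up. Full scale, the value 1, is 80 mm for a shift and 0.1 rad for a turn. A row lasts 1/8 s, in which the tool goes at most 62.5 mm and 10.7 degrees, less where a joint would pass 70% of its speed; a pose out of reach is approached as far as the arm can. A call with a number of a shift or a turn outside -1 to 1 is refused whole. A call with a gripper value outside its range is refused whole. "gripper" is the opening in per cent of the stroke, from 0 (shut) to 100 (fully open), set as the call begins (left out, the last holds). The fingers move at their own pace and stop on an object; the grip force is fixed at half the most. Time passes only in rows, so rows that do not move let the fingers close, or fill a call up. It gives the time, the measured TCP pose, the force, the opening and the grip force at its end, in the units of the state.
- bot.get_obs(): the state, without advancing time (a new reading comes with each control period).
- bot.capture(name): name is "scene" or "top"; returns the picture (420x560x3 uint8, blue, green, red); there is no depth.
- bot.get_calibration(name): a dict with "vfov" (degrees; the focal length in pixels is half the picture's height over the tangent of half this angle, whatever the lens; pixels are square), "cx", "cy" (the principal point, pixels), "eye" and "rotation" of the camera in the world. Camera axes: x right, y down, z forward; pixel columns grow to the right and rows downward; lengths in mm; the calibration is good to about 2 mm. A picture is of the moment at which its call begins. get_calibration takes no time and is no camera call.
- bot.close_job(): hands the job in; it is judged then, once.
The state is a dict: "time": time; "joint_positions": joint angles; "dq": joint speeds; "tau": joint torques, N m; "tool_pos": TCP position; "tcp_rot": TCP orientation; "contact_force": force on the tool from outside, world axes, zero at the start; "moment": the same for the moment, N m; "grip_width": finger opening in mm; "finger_force": force on a finger pad.
Only numpy, scipy, OpenCV 4.12 (cv2) and the standard library are available. Lean on these libraries where they do the work, as an engineer would, in place of code of your own. Each camera call takes 0.05 s, during which the arm holds its last target. There are 200 camera calls.

## Task

The model yacht's rudder has set under its pile of weights: take the pile apart from the top down, finishing each thing before the next. Nest the orange cup fully home, upright, in the white cup; lay the steel weight in the blue tray, the white-topped plywood board on the green mat, and last the rudder across both bars of the drying rack, each centred and lined up lengthwise with its place. Leave the glue bottle and the tape roll alone, and let go of everything.

Things in the scene. Friction and masses are not known exactly. Their poses are not given: they have to be found in the camera images.
- mixing_cup: Empty tapered orange plastic cup, open upwards, 85 mm tall, about 50 g; outside diameter 40 mm at the foot growing to 51 mm at 66 mm height, then a straight rim band 56 mm across for the top 18 mm (the place to grip, across its outside). At the start it stands on top of the steel weight. Origin: centre of its underside, z up.
- weight: Dark steel block, 76 (x) x 44 (y) x 32 mm high, about 0.7 kg. At the start it lies on the plywood board, under the orange cup, roughly parallel to the board. Origin: centre of its underside, x along its length, z up.
- press_board: Plywood pressing board with white-coated top and plain wooden edges, 120 (x) x 58 (y) x 20 mm thick, about 0.1 kg. At the start it lies on the rudder, under the steel weight. Origin: centre of its underside, x along its length, z up.
- rudder: Laminated brown wooden rudder blade, 160 (x) x 46 (y) x 14 mm thick, about 0.1 kg, with dark lengthwise stripes and a thin brass rod (6 mm thick) standing out 44 mm from its +x end at mid thickness. At the start it lies on the bench at the bottom of the pile. Origin: centre of the underside of the wooden blade (rod not counted), x along its length, z up. Either end may point either way on the rack.
- outer_cup: Squat white tapered cup, loose on the bench (150 g), open upwards, 50 mm tall, 66 mm across at the rim, mouth 60 mm inside, 49 mm inside at the floor, floor 4 mm thick. The orange cup stands inside it on the floor with 4 to 6 mm play all round and sticks out 39 mm above its rim. Origin: centre of its underside, z up.
- tray: Fixed shallow blue tray, 140 (x) x 110 (y) mm outside, 10 mm high walls 3 mm thick, floor 3 mm thick: place of the steel weight, its long side along the tray's long side. Origin: centre of its underside, x along its length, z up.
- cutting_mat: Fixed green cutting mat with white grid lines, 160 (x) x 100 (y) x 3 mm thick: place of the plywood board, its long side along the mat's long side. Origin: centre of its underside, x along its length, z up.
- drying_rack: Fixed drying rack: dark wooden base 140 (x) x 70 (y) x 5 mm with two red cross bars, each 14 mm wide (x) and 70 mm long (y), centred at x = -50 and +50 mm, their tops 27 mm above the bench. The rudder lies flat on both bars, its length along the rack's x and its blade centred between the bars; there are 86 mm free between the bars for the fingers. Origin: centre of the base's underside, z up.
- glue_bottle: Bystander: white glue bottle with blue label and red cap, 56 mm diameter, 140 mm tall, standing at the far side. Not to be disturbed. Origin: centre of its underside.
- tape_roll: Bystander: brown roll of tape lying flat, 90 mm outside diameter, 25 mm high. Not to be disturbed. Origin: centre of its underside.
There are look-alikes about, which are no part of the job. What is shaped like the cutting_mat but purple is not meant.

How it is judged (in metres and radians):
On the way, in this order (a step that is already met when the one before it is completed fails the run):
1. the orange cup is nested down in the white cup and released (z of mixing_cup in the frame of outer_cup between 0 and 0.008 m and horizontal distance between mixing_cup and outer_cup below 0.008 m and angle between mixing_cup's own z axis and vertical below 0.12 rad and angle between outer_cup's own z axis and vertical below 0.05 rad and contact force between the fingers and mixing_cup below 0.1 N and linear speed of mixing_cup below 0.02 m/s and angular speed of mixing_cup below 0.2 rad/s), for 0.2 s.
2. the steel weight lies in the middle of the blue tray, lined up with it, released (z of weight in the frame of tray between -0.001 and 0.007 m and x of weight in the frame of tray between -0.015 and 0.015 m and y of weight in the frame of tray between -0.015 and 0.015 m and angle between the x axis of weight and the x axis of tray, either way round below 0.22 rad and angle between weight's own z axis and vertical below 0.06 rad and contact force between the fingers and weight below 0.1 N and linear speed of weight below 0.02 m/s and angular speed of weight below 0.2 rad/s), for 0.2 s.
3. the plywood board lies in the middle of the green mat, lined up with it, released (z of press_board in the frame of cutting_mat between -0.001 and 0.007 m and x of press_board in the frame of cutting_mat between -0.015 and 0.015 m and y of press_board in the frame of cutting_mat between -0.015 and 0.015 m and angle between the x axis of press_board and the x axis of cutting_mat, either way round below 0.22 rad and angle between press_board's own z axis and vertical below 0.06 rad and contact force between the fingers and press_board below 0.1 N and linear speed of press_board below 0.02 m/s and angular speed of press_board below 0.2 rad/s), for 0.2 s.
4. the rudder lies centred across both bars of the drying rack, released (z of rudder in the frame of drying_rack between 0.023 and 0.031 m and x of rudder in the frame of drying_rack between -0.015 and 0.015 m and y of rudder in the frame of drying_rack between -0.015 and 0.015 m and angle between the x axis of rudder and the x axis of drying_rack, either way round below 0.22 rad and angle between rudder's own z axis and vertical below 0.06 rad and contact force between the fingers and rudder below 0.1 N and linear speed of rudder below 0.02 m/s and angular speed of rudder below 0.2 rad/s), for 0.2 s.
At the end, for the whole second after the job is handed in: Orange cup on the white cup's floor (height 4 mm, centres 8 mm, tilt 0.12 rad; white cup upright); weight in tray, board on mat, rudder on both bars: flat (0.06 rad), height within 4 mm, within 15 mm of centre in x and y, aligned within 0.22 rad either way; released, at rest (all of step 1 and all of step 2 and all of step 3 and all of step 4); the robot touches nothing.
It fails at once if the glue bottle or the tape roll is disturbed (moved over 20 mm) (distance of any of glue_bottle, tape_roll from where it was at the start of the episode above 0.02 m).
It also fails if it takes over 133 s, if anything falls off the work surface, if the arm or the gripper's body presses on something with over 40 N, if the wrist force passes 120 N, or if a joint passes its speed limit or range.

## Working session

There is one attempt and no reset: what is moved stays moved. The work goes in short steps, Python scripts to look and compute and a tool call to move; the robot and the scene stay as the last step left them, time stands still between calls to the robot, and variables do not carry over. Pictures are saved under pics/ and viewed, at most 14 in all, crops included, and the job is handed in when it is done.

Besides the shell and the picture viewer there is one more tool, called after ">>>" in YAML: its name, and indented under it one key for each argument. jog_arm: Moves the arm, as the interface text tells. Shift numbers are shares of 80 mm and turn numbers shares of 0.1 rad, none past 1 either way. Its arguments: {"type":"object","properties":{"targets":{"type":"array","items":{"type":"object","properties":{"xyz":{"type":"array","items":{"type":"number"}},"spin":{"type":"number"}}}},"gripper":{"type":"number"}},"required":["targets"]}

```bash
ls && mkdir -p pics && python3 - <<'E'
from plant import bot
import cv2
for n in("scene","top"):
    im=bot.capture(n); cv2.imwrite(f"pics/{n}0.png",im); c=bot.get_calibration(n); print(n,c)
o=bot.get_obs();print({k:o[k] for k in("time","tool_pos","tcp_rot","grip_width","joint_positions")})
E
```

```text
pics
scene {'vfov': 51.71949949909731, 'cx': 284.3513501163976, 'cy': 203.06931767303502, 'eye': array([1024.93285829, -454.24816073, 1006.65674575]), 'rotation': array([-2.49762753e+00, -3.10915938e-04,  7.85812069e-01])}
top {'vfov': 52.133219314669155, 'cx': 275.9948605363626, 'cy': 204.79142829227075, 'eye': array([ 405.32204565,   67.35891235, 1234.2574321 ]), 'rotation': array([-3.02241661, -0.00350156, -1.54953706])}
{'time': 0.1, 'tool_pos': array([233.22295712, 469.96615252, 226.13037741]), 'tcp_rot': array([-3.14028402e+00, -1.92322693e-04,  2.68082052e+00]), 'grip_width': 92.05353223156376, 'joint_positions': array([ 9.64009859e-01,  3.42636856e-01,  1.52489994e+00, -1.30115636e-07,
        1.27537855e+00, -1.46014425e-01])}
```

View pics/scene0.png

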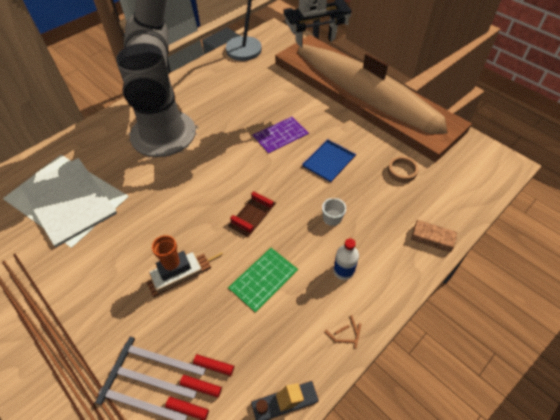

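View pics/top0.png

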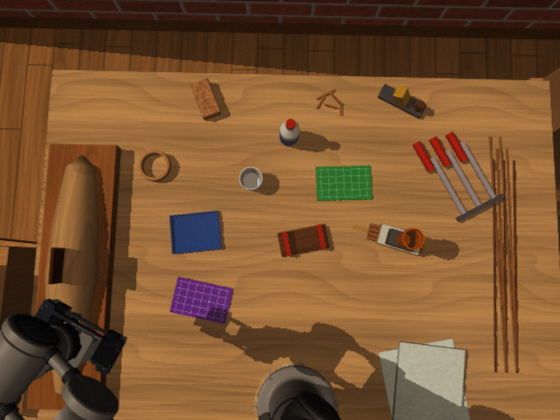

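The scene view shows the pile at about (175,265), the white cup at (333,212), the rack at (252,213), the green mat at (263,279) and the blue tray at (329,160). The top view shows the orange cup at (413,239), the board at (402,240), the white cup at (251,179), the tray at (196,232), the mat at (344,183), the rack at (304,240) and the decoy purple mat at (202,300).

```bash
cat > h.py <<'E'
import numpy as np, cv2
from scipy.spatial.transform import Rotation as R
from plant import bot
def cast(n,px,z):
    c=bot.get_calibration(n); f=210/np.tan(np.radians(c["vfov"])/2)
    p=np.atleast_2d(px).astype(float); d=np.c_[(p[:,0]-c["cx"])/f,(p[:,1]-c["cy"])/f,np.ones(len(p))]
    w=d@R.from_euler("xyz",c["rotation"]).as_matrix().T; e=np.array(c["eye"])
    return (e+w*((z-e[2])/w[:,2])[:,None])[:,:2]
def mask(im,lo,hi,roi):
    h=cv2.cvtColor(im,cv2.COLOR_BGR2HSV); m=cv2.inRange(h,np.array(lo),np.array(hi))
    k=np.zeros_like(m); x0,y0,x1,y1=roi; k[y0:y1,x0:x1]=255
    return m&k
def big(m):
    cs,_=cv2.findContours(m,cv2.RETR_EXTERNAL,cv2.CHAIN_APPROX_NONE)
    return max(cs,key=cv2.contourArea).reshape(-1,2)
def rect(n,pts,z):
    (c,s,a)=cv2.minAreaRect(cast(n,pts,z).astype(np.float32))
    if s[0]<s[1]: s=s[::-1]; a+=90
    return np.round(c,1),np.round(s,1),round(np.radians((a+90)%180-90),3)
def pose():
    o=bot.get_obs(); return o["time"],o["tool_pos"].round(1),o["tcp_rot"].round(3),round(o["grip_width"],1)
E
python3 - <<'E'
from h import *
S=cv2.imread("pics/scene0.png");T=cv2.imread("pics/top0.png")
for n,im,r in(("top",T,dict(tray=(165,205,228,260),mat=(310,158,380,208),rack=(270,215,335,265),cup=(395,222,430,255),wc=(235,163,268,194),wb=(370,220,430,260))),
            ("scene",S,dict(tray=(295,135,362,185),mat=(222,242,302,312),rack=(225,185,280,240),cup=(145,230,185,270),wc=(318,195,350,228),wb=(140,240,215,295)))):
    print(n)
    print("tray",rect(n,big(mask(im,(100,120,40),(125,255,255),r["tray"])),10))
    print("mat",rect(n,big(mask(im,(50,80,40),(80,255,255),r["mat"])),3))
    m=mask(im,(0,190,90),(4,255,255),r["rack"])|mask(im,(174,190,90),(180,255,255),r["rack"])
    print("rack",rect(n,np.argwhere(m)[:,::-1],27))
    m=mask(im,(3,180,60),(14,255,255),r["cup"]); print("cup",rect(n,big(m),151))
    m=mask(im,(0,0,110),(180,70,255),r["wc"]); print("wc",rect(n,big(m),50))
    m=mask(im,(0,0,130),(180,70,255),r["wb"]); print("board",rect(n,np.argwhere(m)[:,::-1],34))
v=np.hstack([cv2.resize(S[225:300,135:235],None,fx=4,fy=4,interpolation=2),cv2.resize(T[215:290,355:455],None,fx=4,fy=4,interpolation=2)])
w=np.hstack([cv2.resize(S[190:240,220:286],None,fx=6,fy=5.6,interpolation=2)[:280,:396],cv2.resize(T[160:200,230:280],None,fx=8,fy=7,interpolation=2)])
w=cv2.resize(w,(800,280));cv2.imwrite("pics/c1.png",np.vstack([v,w]))
E
```

```text
top
tray (array([468.7, 293.8]), array([134.7, 105.1]), np.float64(-1.458))
mat (array([ 621.9, -128.9]), array([157.3,  97.3]), np.float64(-1.523))
rack (array([452.6, -13.3]), array([113.6,  65.8]), np.float64(-1.354))
cup (array([ 458.7, -276.3]), array([68.5, 57.2]), np.float64(1.232))
wc (array([621.9, 139.9]), array([64.1, 61.6]), np.float64(0.805))
board (array([ 461.5, -281.2]), array([112.7,  51.8]), np.float64(1.297))
scene
tray (array([473.8, 291. ]), array([136. , 103.6]), np.float64(-1.454))
mat (array([ 623.1, -129.8]), array([157.9,  95.5]), np.float64(-1.522))
rack (array([457.5, -16.1]), array([113.8,  67.9]), np.float64(-1.361))
cup (array([ 479. , -287.6]), array([91.7, 52.3]), np.float64(-0.261))
wc (array([623.8, 137.6]), array([68.8, 63.3]), np.float64(-0.837))
board (array([ 462.7, -280.9]), array([115.7,  56.6]), np.float64(1.298))
```

View pics/c1.png

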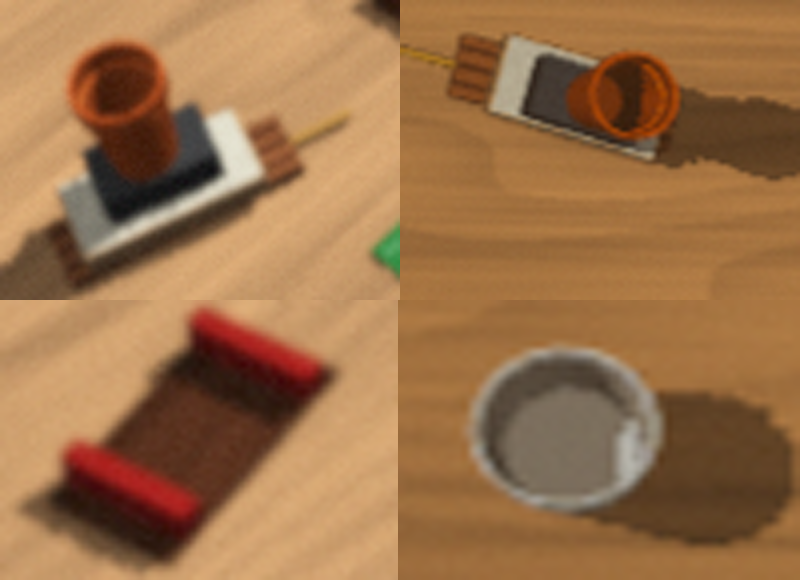

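Clean result: both views agree to within about 5 mm and the sizes match. The close-up gives the orange rim centre at about (164.5,245.5) in the scene view and (413.7,238.7) in the top view. I'll start the spin and compute the rest.

>>> jog_arm:
  targets:
    - {"spin": 1}
    - {"spin": 1}
    - {"spin": 1}
    - {"spin": 1}
    - {"spin": 1}
    - {"spin": 1}
    - {"spin": 1}
    - {"spin": 1}
    - {"spin": 1}
    - {"spin": 1}
  gripper: 100

```text
invalid input
```

```bash
cat >> h.py <<'E'
def plan(x,y,z,yaw=None):
    "total shift in tool axes (units of 80 mm) and spin units"
    o=bot.get_obs(); M=R.from_euler("xyz",o["tcp_rot"]).as_matrix()
    print("pose",pose()); print("shift",(M.T@(np.array([x,y,z])-o["tool_pos"])/80).round(3))
    if yaw is not None: print("spin units",round(-(yaw-o["tcp_rot"][2])/0.1,2))
E
python3 - <<'E'
from h import *
print("cup",cast("scene",(164.5,245.5),151),cast("top",(413.7,238.7),151))
print("bottle cap",cast("scene",(350,243),140),cast("top",(291,124),140))
plan(460,100,240,1.297)
E
```

```text
cup [[ 462.23512963 -281.35181009]] [[ 456.55683407 -282.49647221]]
bottle cap [[756.04425596  31.91767998]] [[750.94158498  31.4520378 ]]
pose (0.1, array([233.2, 470. , 226.1]), array([-3.14 , -0.   ,  2.681]), 92.1)
shift [-4.595 -2.882 -0.17 ]
spin units 13.84
```

>>> jog_arm:
  targets:
    - {"xyz": [0, 0, -0.05], "spin": 1}
    - {"xyz": [0, 0, -0.05], "spin": 1}
    - {"xyz": [0, 0, -0.05], "spin": 1}
    - {"xyz": [0, 0, -0.05], "spin": 1}
    - {"xyz": [0, 0, 0], "spin": 1}
    - {"xyz": [0, 0, 0], "spin": 1}
    - {"xyz": [0, 0, 0], "spin": 1}
    - {"xyz": [0, 0, 0], "spin": 1}
    - {"xyz": [0, 0, 0], "spin": 1}
    - {"xyz": [0, 0, 0], "spin": 1}
  gripper: 100

```text
time: 1.35
tool_pos: [233.3, 470.0, 242.3]
tcp_rot: [-3.141, 0.001, 1.677]
contact_force: [0.9, 0.0, 0.3]
grip_width: 91.6
finger_force: 0.0
```

>>> jog_arm:
  targets:
    - {"xyz": [0, 0.3, 0], "spin": 1}
    - {"xyz": [0, 0.3, 0], "spin": 1}
    - {"xyz": [-0.2, 0.35, 0], "spin": 1}
    - {"xyz": [-0.3, 0.4, 0], "spin": 0.8}
    - {"xyz": [-0.4, 0.4, 0], "spin": 0}
    - {"xyz": [-0.5, 0.4, 0], "spin": 0}
    - {"xyz": [-0.5, 0.4, 0], "spin": 0}
    - {"xyz": [-0.5, 0.4, 0], "spin": 0}
    - {"xyz": [-0.5, 0.3, 0], "spin": 0}
    - {"xyz": [-0.5, 0.3, 0], "spin": 0}

```text
time: 2.6
tool_pos: [442.5, 152.9, 242.4]
tcp_rot: [-3.141, 0.0, 1.301]
contact_force: [-0.2, 0.3, -0.3]
grip_width: 92.3
finger_force: 0.0
```

```bash
python3 -c "
from h import *
plan(459.5,-282,240,1.297)"
```

```text
pose (2.6, array([442.5, 152.9, 242.4]), array([-3.141,  0.   ,  1.301]), 92.3)
shift [-5.183  1.656  0.031]
spin units 0.04
```

>>> jog_arm:
  targets:
    - {"xyz": [-0.6, 0.2, 0], "spin": 0}
    - {"xyz": [-0.6, 0.2, 0], "spin": 0}
    - {"xyz": [-0.6, 0.2, 0], "spin": 0}
    - {"xyz": [-0.6, 0.2, 0], "spin": 0}
    - {"xyz": [-0.6, 0.2, 0], "spin": 0}
    - {"xyz": [-0.6, 0.2, 0], "spin": 0}
    - {"xyz": [-0.6, 0.2, 0], "spin": 0}
    - {"xyz": [-0.5, 0.15, 0], "spin": 0}
    - {"xyz": [-0.4, 0.1, 0], "spin": 0}
    - {"xyz": [-0.08, 0.01, 0], "spin": 0}

```text
time: 3.85
tool_pos: [459.3, -281.8, 241.9]
tcp_rot: [-3.14, -0.0, 1.298]
contact_force: [0.7, -0.3, -0.0]
grip_width: 91.6
finger_force: 0.0
```

```bash
python3 -c "
from h import *
plan(459.5,-282,124,1.297)
for n in('scene','top'): cv2.imwrite(f'pics/{n}1.png',bot.capture(n))
S=cv2.imread('pics/scene1.png');T=cv2.imread('pics/top1.png')
cv2.imwrite('pics/c2.png',np.hstack([cv2.resize(S[190:300,100:225],None,fx=3.2,fy=3.2,interpolation=2),cv2.resize(T[190:300,335:460],None,fx=3.2,fy=3.2,interpolation=2)]))
"
```

```text
pose (3.85, array([ 459.3, -281.8,  241.9]), array([-3.14 , -0.   ,  1.298]), 91.6)
shift [-0.002  0.004  1.474]
spin units 0.01
```

View pics/c2.png

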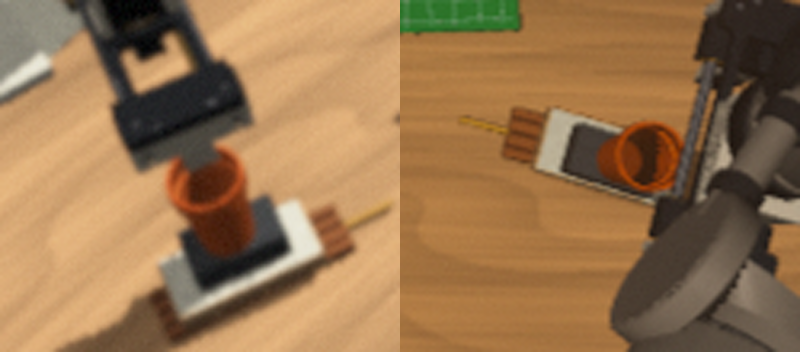

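The gripper sits above the cup at roughly the right spot in both views, with 18 mm of slack per side, so I'm descending.

>>> jog_arm:
  targets:
    - {"xyz": [0, 0, 0.25], "spin": 0}
    - {"xyz": [0, 0, 0.25], "spin": 0}
    - {"xyz": [0, 0, 0.2], "spin": 0}
    - {"xyz": [0, 0, 0.2], "spin": 0}
    - {"xyz": [0, 0, 0.2], "spin": 0}
    - {"xyz": [0, 0, 0.15], "spin": 0}
    - {"xyz": [0, 0, 0.1], "spin": 0}
    - {"xyz": [0, 0, 0.1], "spin": 0}
    - {"xyz": [0, 0, 0], "spin": 0}
    - {"xyz": [0, 0, 0], "spin": 0}

```text
time: 5.2
tool_pos: [460.0, -280.4, 127.0]
tcp_rot: [3.141, 0.0, 1.301]
contact_force: [-0.2, -0.3, -0.5]
grip_width: 92.1
finger_force: 0.0
```

>>> jog_arm:
  targets:
    - {"xyz": [0, 0, 0], "spin": 0}
    - {"xyz": [0, 0, 0], "spin": 0}
    - {"xyz": [0, 0, 0], "spin": 0}
    - {"xyz": [0, 0, 0], "spin": 0}
    - {"xyz": [0, 0, 0], "spin": 0}
    - {"xyz": [0, 0, 0], "spin": 0}
    - {"xyz": [0, 0, 0], "spin": 0}
    - {"xyz": [0, 0, 0], "spin": 0}
    - {"xyz": [0, 0, 0], "spin": 0}
    - {"xyz": [0, 0, 0], "spin": 0}
  gripper: 40

```text
time: 6.45
tool_pos: [459.8, -280.3, 126.7]
tcp_rot: [-3.142, -0.0, 1.301]
contact_force: [-0.6, 0.1, 0.1]
grip_width: 54.6
finger_force: 29.9
```

>>> jog_arm:
  targets:
    - {"xyz": [0, 0, -0.1], "spin": 0}
    - {"xyz": [0, 0, -0.2], "spin": 0}
    - {"xyz": [0, 0, -0.3], "spin": 0}
    - {"xyz": [0, 0, -0.3], "spin": 0}
    - {"xyz": [0, 0, -0.3], "spin": 0}
    - {"xyz": [0, 0, -0.2], "spin": 0}
    - {"xyz": [0.1, 0, 0], "spin": 0}
    - {"xyz": [0.2, 0, 0], "spin": 0}
    - {"xyz": [0.3, 0, 0], "spin": 0}
    - {"xyz": [0.3, 0, 0], "spin": 0}

```text
time: 7.7
tool_pos: [478.9, -208.9, 237.7]
tcp_rot: [-3.14, -0.001, 1.301]
contact_force: [0.4, 0.2, -0.5]
grip_width: 54.3
finger_force: 29.9
```

```bash
python3 -c "
from h import *
plan(622.5,139,240)"
```

```text
pose (7.7, array([ 478.9, -208.9,  237.7]), array([-3.140e+00, -1.000e-03,  1.301e+00]), 54.3)
shift [ 4.67   0.572 -0.026]
```

>>> jog_arm:
  targets:
    - {"xyz": [0.4, 0.05, 0], "spin": 0}
    - {"xyz": [0.55, 0.06, 0], "spin": 0}
    - {"xyz": [0.6, 0.08, 0], "spin": 0}
    - {"xyz": [0.6, 0.08, 0], "spin": 0}
    - {"xyz": [0.6, 0.08, 0], "spin": 0}
    - {"xyz": [0.6, 0.08, 0], "spin": 0}
    - {"xyz": [0.6, 0.07, 0], "spin": 0}
    - {"xyz": [0.4, 0.04, 0], "spin": 0}
    - {"xyz": [0.22, 0.03, 0], "spin": 0}
    - {"xyz": [0.1, 0, 0], "spin": 0}

```text
time: 8.95
tool_pos: [622.3, 137.9, 237.9]
tcp_rot: [-3.14, 0.001, 1.302]
contact_force: [-0.1, 0.2, -1.0]
grip_width: 54.4
finger_force: 29.9
```

```bash
python3 -c "
from h import *
plan(622.5,139,240)
for n in('scene','top'): cv2.imwrite(f'pics/{n}2.png',bot.capture(n))
S=cv2.imread('pics/scene2.png');T=cv2.imread('pics/top2.png')
cv2.imwrite('pics/c3.png',np.hstack([cv2.resize(S[140:250,270:395],None,fx=3.2,fy=3.2,interpolation=2),cv2.resize(T[120:230,190:315],None,fx=3.2,fy=3.2,interpolation=2)]))
"
```

```text
pose (8.95, array([622.3, 137.9, 237.9]), array([-3.140e+00,  1.000e-03,  1.302e+00]), 54.4)
shift [ 0.014 -0.001 -0.026]
```

View pics/c3.png

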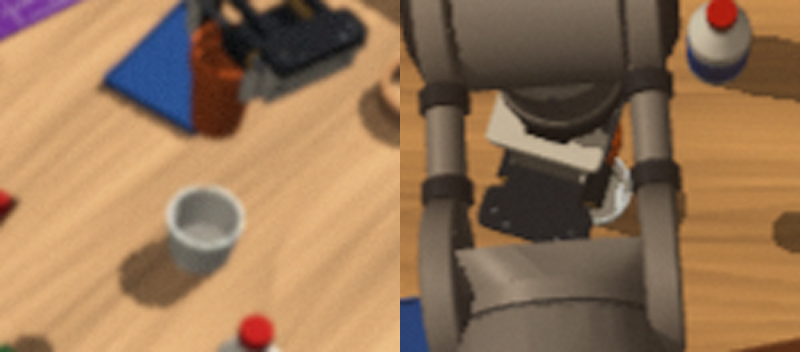

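In the scene view, the orange cup's foot is centred at crop (217,122), hanging behind and above the white cup, whose rim is centred at (204,217). The arm hides it in the top view. I'll check the relative position.

```bash
python3 -c "
from h import *
print('foot',cast('scene',(270+217/3.2,140+122/3.2),177),'wc rim',cast('scene',(270+204/3.2,140+217/3.2),50))"
```

```text
foot [[623.84378957 136.02238753]] wc rim [[624.18926443 137.82981275]]
```

>>> jog_arm:
  targets:
    - {"xyz": [0.01, 0, 0.3], "spin": 0}
    - {"xyz": [0, 0, 0.35], "spin": 0}
    - {"xyz": [0, 0, 0.35], "spin": 0}
    - {"xyz": [0, 0, 0.3], "spin": 0}
    - {"xyz": [0, 0, 0.25], "spin": 0}
    - {"xyz": [0, 0, 0.2], "spin": 0}
    - {"xyz": [0, 0, 0.15], "spin": 0}
    - {"xyz": [0, 0, 0.13], "spin": 0}
    - {"xyz": [0, 0, 0.1], "spin": 0}
    - {"xyz": [0, 0, 0], "spin": 0}

```text
time: 10.3
tool_pos: [622.6, 137.8, 67.8]
tcp_rot: [-3.141, 0.0, 1.301]
contact_force: [-0.4, 0.5, -0.4]
grip_width: 54.6
finger_force: 29.9
```

```bash
python3 -c "
from h import *
plan(622.5,139,66)
print(bot.get_obs()['contact_force'])"
```

```text
pose (10.3, array([622.6, 137.8,  67.8]), array([-3.141,  0.   ,  1.301]), 54.6)
shift [ 0.014 -0.005  0.023]
[-0.35418197  0.45492028 -0.41501008]
```

>>> jog_arm:
  targets:
    - {"xyz": [0, 0, 0.02], "spin": 0}
    - {"xyz": [0, 0, 0.015], "spin": 0}
    - {"xyz": [0, 0, 0], "spin": 0}
    - {"xyz": [0, 0, 0], "spin": 0}
    - {"xyz": [0, 0, 0], "spin": 0}
    - {"xyz": [0, 0, 0], "spin": 0}
    - {"xyz": [0, 0, 0], "spin": 0}
    - {"xyz": [0, 0, 0], "spin": 0}
    - {"xyz": [0, 0, 0], "spin": 0}
    - {"xyz": [0, 0, 0], "spin": 0}

```text
time: 11.55
tool_pos: [622.8, 137.8, 65.5]
tcp_rot: [3.142, -0.0, 1.301]
contact_force: [-0.1, 0.4, -1.3]
grip_width: 54.0
finger_force: 29.9
```

>>> jog_arm:
  targets:
    - {"xyz": [0, 0, 0], "spin": 0}
    - {"xyz": [0, 0, 0], "spin": 0}
    - {"xyz": [0, 0, 0], "spin": 0}
    - {"xyz": [0, 0, 0], "spin": 0}
    - {"xyz": [0, 0, 0], "spin": 0}
    - {"xyz": [0, 0, -0.1], "spin": 0}
    - {"xyz": [0, 0, -0.3], "spin": 0}
    - {"xyz": [0, 0, -0.5], "spin": 0}
    - {"xyz": [0, 0, -0.5], "spin": 0}
    - {"xyz": [0, 0, -0.5], "spin": 0}
  gripper: 100

```text
time: 12.8
tool_pos: [622.8, 137.8, 219.6]
tcp_rot: [3.141, -0.0, 1.301]
contact_force: [-0.3, -0.5, -0.1]
grip_width: 91.7
finger_force: 0.0
```

```bash
python3 -c "
from h import *
plan(460,-281,240)"
```

```text
pose (12.8, array([622.8, 137.8, 219.6]), array([ 3.141, -0.   ,  1.301]), 91.7)
shift [-5.588 -0.564 -0.258]
```

>>> jog_arm:
  targets:
    - {"xyz": [0, 0, -0.2], "spin": 0}
    - {"xyz": [-0.2, -0.02, 0], "spin": 0}
    - {"xyz": [-0.4, -0.04, 0], "spin": 0}
    - {"xyz": [-0.5, -0.05, 0], "spin": 0}
    - {"xyz": [-0.5, -0.05, 0], "spin": 0}
    - {"xyz": [-0.4, -0.05, 0], "spin": 0}
    - {"xyz": [-0.2, -0.05, 0], "spin": 0}
    - {"xyz": [-0.1, 0, 0], "spin": 0}
    - {"xyz": [0, 0, 0], "spin": 0}
    - {"xyz": [0, 0, 0], "spin": 0}

```text
time: 14.05
tool_pos: [554.0, -33.2, 233.3]
tcp_rot: [-3.141, -0.0, 1.302]
contact_force: [-0.7, -0.4, 1.1]
grip_width: 91.7
finger_force: 0.0
```

```bash
python3 - <<'E'
from h import *
for n in('scene','top'): cv2.imwrite(f'pics/{n}3.png',bot.capture(n))
S=cv2.imread('pics/scene3.png');T=cv2.imread('pics/top3.png')
A=[S[225:300,135:235],T[205:280,355:455],S[165:240,285:385],T[140:215,200:300]]
A=[cv2.resize(a,None,fx=4,fy=4,interpolation=2) for a in A]
cv2.imwrite('pics/c4.png',np.vstack([np.hstack(A[:2]),np.hstack(A[2:])]))
for n,im,r in(("scene",S,(140,240,215,295)),("top",T,(360,215,435,265))):
    print("board",rect(n,np.argwhere(mask(im,(0,0,130),(180,70,255),r))[:,::-1],34))
    print("weight",rect(n,big(mask(im,(0,0,0),(180,110,75),r)),66))
plan(460,-281,240)
E
```

```text
board (array([ 463.4, -281.3]), array([115.8,  56.2]), np.float64(1.317))
weight (array([ 468.6, -283.9]), array([71.3, 55.5]), np.float64(1.275))
board (array([ 457.2, -220.8]), array([151.9,  49.3]), np.float64(-0.927))
weight (array([ 457.3, -275.4]), array([81.1, 46.2]), np.float64(1.288))
pose (14.15, array([554. , -33.2, 233.4]), array([-3.142, -0.   ,  1.302]), 91.8)
shift [-3.298 -0.31  -0.083]
```

View pics/c4.png

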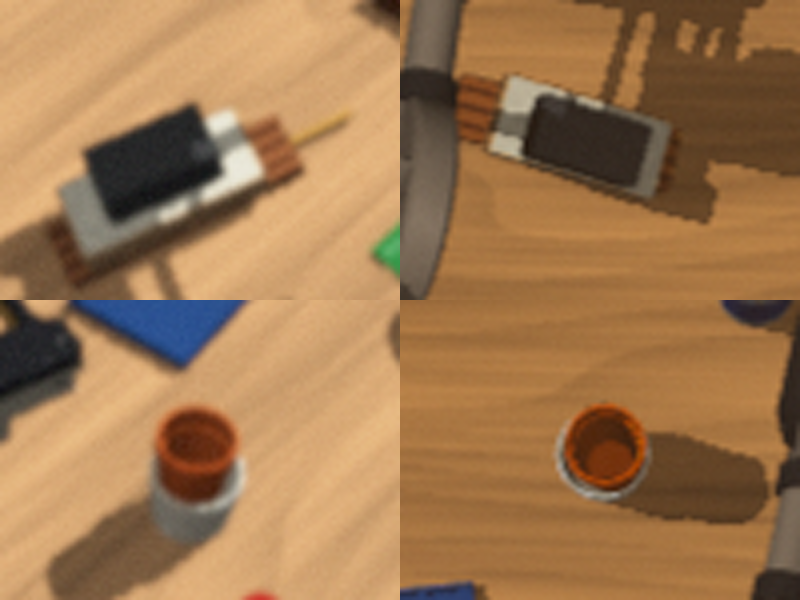

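Step 1 holds: the orange cup is nested upright. The weight's top face is centred at about crop (151,150) in the scene view and (590,141) in the top view.

```bash
python3 - <<'E'
from h import *
s=np.array([[85,150],[192,105],[218,152],[112,197]])/4+[135,225]; t=np.array([[142,95],[254,125],[240,188],[125,155]])/4+[355,205]
for n,p in(("scene",s),("top",t)): q=cast(n,p,66); print(q.mean(0),rect(n,p,66))
plan(461,-277,240)
E
```

```text
[ 461.68996148 -278.29737572] (array([ 461.7, -278.7]), array([72.1, 39.1]), np.float64(1.266))
[ 455.94897521 -279.5694338 ] (array([ 456.3, -279.7]), array([80.4, 44. ]), np.float64(1.312))
pose (14.15, array([554. , -33.2, 233.4]), array([-3.142, -0.   ,  1.302]), 91.8)
shift [-3.246 -0.311 -0.083]
```

>>> jog_arm:
  targets:
    - {"xyz": [-0.2, -0.02, 0], "spin": 0}
    - {"xyz": [-0.4, -0.04, 0], "spin": 0}
    - {"xyz": [-0.5, -0.05, 0], "spin": 0}
    - {"xyz": [-0.55, -0.05, 0], "spin": 0}
    - {"xyz": [-0.55, -0.05, 0], "spin": 0}
    - {"xyz": [-0.5, -0.05, 0], "spin": 0}
    - {"xyz": [-0.35, -0.05, 0], "spin": 0}
    - {"xyz": [-0.15, -0.02, 0], "spin": 0}
    - {"xyz": [-0.07, 0, 0.1], "spin": 0}
    - {"xyz": [0, 0, 0.2], "spin": 0}

```text
time: 15.4
tool_pos: [458.9, -278.9, 209.2]
tcp_rot: [3.14, 0.0, 1.301]
contact_force: [-0.4, 0.3, -0.6]
grip_width: 91.8
finger_force: 0.0
```

```bash
python3 -c "
from h import *
plan(459,-279,40,1.295)"
```

```text
pose (15.4, array([ 458.9, -278.9,  209.2]), array([3.14 , 0.   , 1.301]), 91.8)
shift [ 0.000e+00 -1.000e-03  2.116e+00]
spin units 0.06
```

>>> jog_arm:
  targets:
    - {"xyz": [0, 0, 0.2], "spin": 0}
    - {"xyz": [0, 0, 0.35], "spin": 0}
    - {"xyz": [0, 0, 0.35], "spin": 0}
    - {"xyz": [0, 0, 0.35], "spin": 0}
    - {"xyz": [0, 0, 0.3], "spin": 0}
    - {"xyz": [0, 0, 0.25], "spin": 0}
    - {"xyz": [0, 0, 0.15], "spin": 0}
    - {"xyz": [0, 0, 0.1], "spin": 0}
    - {"xyz": [0, 0, 0.06], "spin": 0}
    - {"xyz": [0, 0, 0], "spin": 0}

```text
time: 16.65
tool_pos: [458.6, -279.1, 40.8]
tcp_rot: [3.141, -0.0, 1.301]
contact_force: [-0.0, 0.8, -0.1]
grip_width: 92.0
finger_force: 0.0
```

>>> jog_arm:
  targets:
    - {"xyz": [0, 0, 0], "spin": 0}
    - {"xyz": [0, 0, 0], "spin": 0}
    - {"xyz": [0, 0, 0], "spin": 0}
    - {"xyz": [0, 0, 0], "spin": 0}
    - {"xyz": [0, 0, 0], "spin": 0}
    - {"xyz": [0, 0, 0], "spin": 0}
    - {"xyz": [0, 0, 0], "spin": 0}
    - {"xyz": [0, 0, 0], "spin": 0}
    - {"xyz": [0, 0, 0], "spin": 0}
    - {"xyz": [0, 0, 0], "spin": 0}
  gripper: 30

```text
time: 17.9
tool_pos: [458.2, -278.9, 40.6]
tcp_rot: [-3.141, -0.0, 1.301]
contact_force: [-3.6, 1.0, 3.2]
grip_width: 43.8
finger_force: 29.9
```

>>> jog_arm:
  targets:
    - {"xyz": [0, 0, -0.05], "spin": 0}
    - {"xyz": [0, 0, -0.1], "spin": 0}
    - {"xyz": [0, 0, -0.2], "spin": 0}
    - {"xyz": [0, 0, -0.3], "spin": 0}
    - {"xyz": [0, 0, -0.3], "spin": 0}
    - {"xyz": [0, 0, -0.3], "spin": -0.5}
    - {"xyz": [0, 0, -0.25], "spin": -1}
    - {"xyz": [0, 0, -0.15], "spin": -1}
    - {"xyz": [0, 0, -0.05], "spin": -0.85}
    - {"xyz": [0, 0, 0], "spin": -0.5}

```text
time: 19.15
tool_pos: [458.7, -279.1, 178.2]
tcp_rot: [3.14, 0.001, 1.688]
contact_force: [-0.5, 0.1, -6.9]
grip_width: 43.8
finger_force: 29.9
```

```bash
python3 -c "
from h import *
plan(471,292.5,180,1.686)"
```

```text
pose (19.15, array([ 458.7, -279.1,  178.2]), array([3.140e+00, 1.000e-03, 1.688e+00]), 43.8)
shift [ 7.078  0.987 -0.03 ]
spin units 0.02
```

>>> jog_arm:
  targets:
    - {"xyz": [0.1, 0.01, 0], "spin": 0}
    - {"xyz": [0.25, 0.04, 0], "spin": 0}
    - {"xyz": [0.4, 0.05, 0], "spin": 0}
    - {"xyz": [0.45, 0.06, 0], "spin": 0}
    - {"xyz": [0.45, 0.06, 0], "spin": 0}
    - {"xyz": [0.45, 0.06, 0], "spin": 0}
    - {"xyz": [0.45, 0.06, 0], "spin": 0}
    - {"xyz": [0.45, 0.06, 0], "spin": 0}
    - {"xyz": [0.45, 0.06, 0], "spin": 0}
    - {"xyz": [0.45, 0.06, 0], "spin": 0}

```text
time: 20.4
tool_pos: [463.1, 38.1, 177.0]
tcp_rot: [3.141, -0.0, 1.686]
contact_force: [0.3, -0.0, -7.2]
grip_width: 43.6
finger_force: 29.9
```

>>> jog_arm:
  targets:
    - {"xyz": [0.45, 0.06, 0], "spin": 0}
    - {"xyz": [0.45, 0.06, 0], "spin": 0}
    - {"xyz": [0.45, 0.06, 0], "spin": 0}
    - {"xyz": [0.45, 0.06, 0], "spin": 0}
    - {"xyz": [0.45, 0.06, 0], "spin": 0}
    - {"xyz": [0.4, 0.06, 0], "spin": 0}
    - {"xyz": [0.28, 0.05, 0], "spin": 0}
    - {"xyz": [0.15, 0.03, 0], "spin": 0}
    - {"xyz": [0.1, 0.02, 0], "spin": 0}
    - {"xyz": [0, 0, 0], "spin": 0}

```text
time: 21.65
tool_pos: [471.2, 292.6, 176.7]
tcp_rot: [-3.141, 0.0, 1.686]
contact_force: [-0.6, 0.2, -6.9]
grip_width: 44.0
finger_force: 29.9
```

```bash
python3 -c "
from h import *
plan(471,292.5,10,1.686)"
```

```text
pose (21.65, array([471.2, 292.6, 176.7]), array([-3.141,  0.   ,  1.686]), 44.0)
shift [-1.000e-03 -2.000e-03  2.083e+00]
spin units -0.0
```

>>> jog_arm:
  targets:
    - {"xyz": [0, 0, 0.2], "spin": 0}
    - {"xyz": [0, 0, 0.35], "spin": 0}
    - {"xyz": [0, 0, 0.35], "spin": 0}
    - {"xyz": [0, 0, 0.35], "spin": 0}
    - {"xyz": [0, 0, 0.3], "spin": 0}
    - {"xyz": [0, 0, 0.2], "spin": 0}
    - {"xyz": [0, 0, 0.13], "spin": 0}
    - {"xyz": [0, 0, 0.1], "spin": 0}
    - {"xyz": [0, 0, 0.06], "spin": 0}
    - {"xyz": [0, 0, 0.03], "spin": 0}

```text
time: 22.9
tool_pos: [471.6, 292.7, 11.2]
tcp_rot: [3.141, -0.0, 1.686]
contact_force: [-0.1, -0.1, -6.3]
grip_width: 43.8
finger_force: 29.9
```

```bash
python3 -c "
from h import *
plan(471,292.5,9.6,1.686)
print(bot.get_obs()['contact_force'])"
```

```text
pose (22.9, array([471.6, 292.7,  11.2]), array([ 3.141, -0.   ,  1.686]), 43.8)
shift [-0.002 -0.008  0.021]
spin units -0.0
[-0.13122672 -0.07437322 -6.33087706]
```

>>> jog_arm:
  targets:
    - {"xyz": [0, 0, 0.01], "spin": 0}
    - {"xyz": [0, 0, 0.01], "spin": 0}
    - {"xyz": [0, 0, 0], "spin": 0}
    - {"xyz": [0, 0, 0], "spin": 0}
    - {"xyz": [0, 0, 0], "spin": 0}
    - {"xyz": [0, 0, 0], "spin": 0}
    - {"xyz": [0, 0, 0], "spin": 0}
    - {"xyz": [0, 0, 0], "spin": 0}
    - {"xyz": [0, 0, 0], "spin": 0}
    - {"xyz": [0, 0, 0], "spin": 0}

```text
time: 24.15
tool_pos: [471.5, 292.7, 9.7]
tcp_rot: [3.141, -0.0, 1.686]
contact_force: [-0.7, -0.3, -3.4]
grip_width: 44.1
finger_force: 29.9
```

>>> jog_arm:
  targets:
    - {"xyz": [0, 0, 0], "spin": 0}
    - {"xyz": [0, 0, 0], "spin": 0}
    - {"xyz": [0, 0, 0], "spin": 0}
    - {"xyz": [0, 0, 0], "spin": 0}
    - {"xyz": [0, 0, -0.1], "spin": 0}
    - {"xyz": [0, 0, -0.3], "spin": 0}
    - {"xyz": [0, 0, -0.5], "spin": 0}
    - {"xyz": [0, 0, -0.6], "spin": 0}
    - {"xyz": [0, 0, -0.6], "spin": 0}
    - {"xyz": [0, 0, -0.5], "spin": 0}
  gripper: 61

```text
time: 25.4
tool_pos: [471.4, 292.6, 220.3]
tcp_rot: [3.14, -0.001, 1.686]
contact_force: [0.1, -0.5, 0.1]
grip_width: 55.7
finger_force: 0.0
```

```bash
python3 -c "
from h import *
plan(460,-280,240,1.3)"
```

```text
pose (25.4, array([471.4, 292.6, 220.3]), array([ 3.140e+00, -1.000e-03,  1.686e+00]), 55.7)
shift [-7.094 -0.963 -0.253]
spin units 3.86
```

Moving part of the way back with the gripper open, then taking pictures.

>>> jog_arm:
  targets:
    - {"xyz": [-0.2, 0, 0], "spin": 0}
    - {"xyz": [-0.4, 0, 0], "spin": 0}
    - {"xyz": [-0.5, 0, 0], "spin": 0}
    - {"xyz": [-0.6, 0, 0], "spin": 0}
    - {"xyz": [-0.6, 0, 0], "spin": 0}
    - {"xyz": [-0.6, 0, 0], "spin": 0}
    - {"xyz": [-0.6, 0, 0], "spin": 0}
    - {"xyz": [-0.4, 0, 0], "spin": 0}
    - {"xyz": [-0.2, 0, 0], "spin": 0}
    - {"xyz": [0, 0, 0], "spin": 0}
  gripper: 100

```text
time: 26.65
tool_pos: [508.6, -33.7, 217.0]
tcp_rot: [-3.141, -0.001, 1.684]
contact_force: [-0.2, 0.1, 1.0]
grip_width: 91.7
finger_force: 0.0
```

```bash
python3 - <<'E'
from h import *
for n in('scene','top'): cv2.imwrite(f'pics/{n}4.png',bot.capture(n))
S=cv2.imread('pics/scene4.png');T=cv2.imread('pics/top4.png')
A=[S[225:300,135:235],T[205:280,355:455],S[125:200,280:380],T[195:270,150:250]]
A=[cv2.resize(a,None,fx=4,fy=4,interpolation=2) for a in A]
cv2.imwrite('pics/c5.png',np.vstack([np.hstack(A[:2]),np.hstack(A[2:])]))
for n,im,r,r2 in(("scene",S,(140,240,215,295),(295,135,362,185)),("top",T,(370,215,430,265),(165,205,228,260))):
    print("board",rect(n,big(mask(im,(0,0,110),(180,70,255),r)),34))
    print("tray",rect(n,big(mask(im,(100,120,40),(125,255,255),r2)),10),"weight",rect(n,big(mask(im,(0,0,0),(180,110,70),r2)),35))
plan(460,-280,240,1.3)
E
```

```text
board (array([ 461.8, -281.4]), array([117.4,  57.3]), np.float64(1.29))
tray (array([473.7, 290.9]), array([136. , 103.5]), np.float64(-1.454)) weight (array([482.9, 277.2]), array([86.6, 44.8]), np.float64(-1.467))
board (array([ 464.2, -270.1]), array([90.4, 51.7]), np.float64(1.269))
tray (array([468.6, 294.3]), array([134.6, 104.1]), np.float64(-1.449)) weight (array([470.5, 276.8]), array([100.3,  50.5]), np.float64(-1.524))
pose (26.75, array([508.7, -32.4, 217.2]), array([-3.141e+00, -1.000e-03,  1.686e+00]), 91.7)
shift [-3.004 -0.961 -0.286]
spin units 3.86
```

View pics/c5.png

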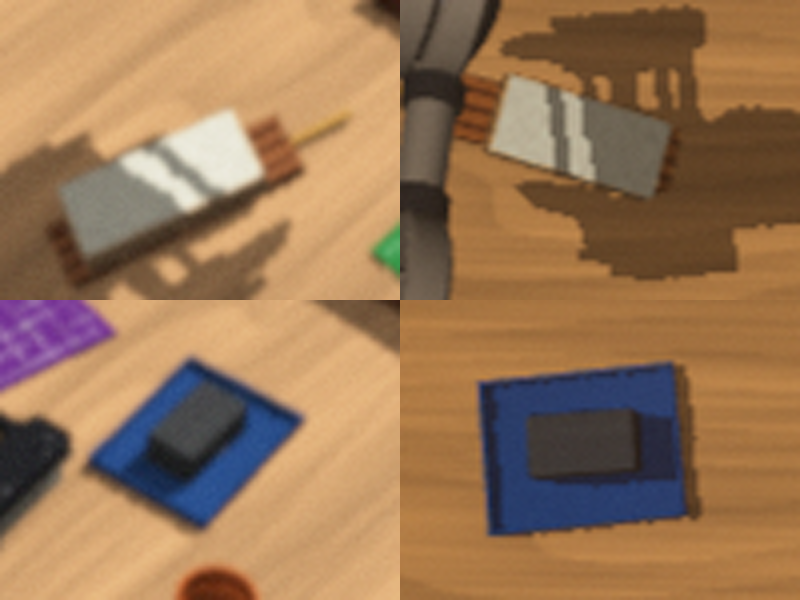

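The weight lies in the tray near the middle: in the top crop its top face is centred at (582,441) and the tray at (582,448). The board's top corners are clear in both crops, so I'll check these numerically.

```bash
python3 - <<'E'
from h import *
w=np.array([[128,112],[234,108],[237,170],[130,175]])/4+[150,195]; t=np.array([[78,82],[272,63],[287,215],[90,234]])/4+[150,195]
print("w",rect("top",w,35),"tray",rect("top",t,10))
ws=np.array([[150,132],[203,83],[247,105],[193,158]])/4+[280,125]; ts=np.array([[90,166],[193,58],[303,118],[203,230]])/4+[280,125]
print("w",rect("scene",ws,35),"tray",rect("scene",ts,10))
b=np.array([[108,73],[273,123],[253,199],[88,152]])/4+[355,205]; bs=np.array([[60,187],[233,110],[265,180],[90,258]])/4+[135,225]
print("b",rect("top",b,34),rect("scene",bs,34))
E
```

```text
w (array([472.6, 289.1]), array([75., 44.]), np.float64(-1.503)) tray (array([468.8, 293.7]), array([140.8, 109. ]), np.float64(-1.451))
w (array([476. , 290.6]), array([70.8, 40.8]), np.float64(-1.472)) tray (array([476.9, 291.9]), array([146.1, 105.6]), np.float64(-1.43))
b (array([ 459.6, -281.8]), array([119.6,  57.3]), np.float64(1.296)) (array([ 466.5, -281.1]), array([115.7,  57.2]), np.float64(1.287))
```

>>> jog_arm:
  targets:
    - {"xyz": [-0.2, 0, 0], "spin": 0}
    - {"xyz": [-0.4, 0, 0], "spin": 0}
    - {"xyz": [-0.5, 0, 0], "spin": 0}
    - {"xyz": [-0.5, 0, 0], "spin": 0}
    - {"xyz": [-0.4, -0.2, 0], "spin": 0}
    - {"xyz": [-0.2, -0.3, 0], "spin": 0.5}
    - {"xyz": [0, -0.2, 0], "spin": 1}
    - {"xyz": [0, 0, 0], "spin": 1}
    - {"xyz": [0, 0, 0], "spin": 0.9}
    - {"xyz": [0, 0, 0], "spin": 0.5}

```text
time: 28.0
tool_pos: [473.6, -213.9, 217.6]
tcp_rot: [3.141, 0.0, 1.295]
contact_force: [-0.3, -0.5, -0.5]
grip_width: 91.6
finger_force: 0.0
```

```bash
python3 -c "
from h import *
plan(461,-281.5,16.5,1.293)"
```

```text
pose (28.0, array([ 473.6, -213.9,  217.6]), array([3.141, 0.   , 1.295]), 91.6)
shift [-0.856  0.079  2.514]
spin units 0.02
```

>>> jog_arm:
  targets:
    - {"xyz": [-0.2, 0.02, 0.1], "spin": 0}
    - {"xyz": [-0.3, 0.02, 0.2], "spin": 0}
    - {"xyz": [-0.25, 0.02, 0.3], "spin": 0}
    - {"xyz": [-0.1, 0.02, 0.35], "spin": 0}
    - {"xyz": [0, 0, 0.35], "spin": 0}
    - {"xyz": [0, 0, 0.35], "spin": 0}
    - {"xyz": [0, 0, 0.3], "spin": 0}
    - {"xyz": [0, 0, 0.2], "spin": 0}
    - {"xyz": [0, 0, 0.1], "spin": 0}
    - {"xyz": [0, 0, 0], "spin": 0}

```text
time: 29.25
tool_pos: [461.2, -281.1, 37.3]
tcp_rot: [-3.141, -0.0, 1.296]
contact_force: [0.2, -0.1, 0.6]
grip_width: 91.6
finger_force: 0.0
```

```bash
python3 -c "
from h import *
plan(461,-281.5,16.5,1.293)"
```

```text
pose (29.25, array([ 461.2, -281.1,   37.3]), array([-3.141, -0.   ,  1.296]), 91.6)
shift [-0.005 -0.001  0.26 ]
spin units 0.03
```

>>> jog_arm:
  targets:
    - {"xyz": [0, 0, 0.08], "spin": 0}
    - {"xyz": [0, 0, 0.08], "spin": 0}
    - {"xyz": [0, 0, 0.06], "spin": 0}
    - {"xyz": [0, 0, 0.04], "spin": 0}
    - {"xyz": [0, 0, 0], "spin": 0}
    - {"xyz": [0, 0, 0], "spin": 0}
    - {"xyz": [0, 0, 0], "spin": 0}
    - {"xyz": [0, 0, 0], "spin": 0}
    - {"xyz": [0, 0, 0], "spin": 0}
    - {"xyz": [0, 0, 0], "spin": 0}

```text
time: 30.5
tool_pos: [461.2, -280.9, 16.7]
tcp_rot: [3.142, -0.0, 1.296]
contact_force: [-0.2, 1.0, -0.4]
grip_width: 91.9
finger_force: 0.0
```

>>> jog_arm:
  targets:
    - {"xyz": [0, 0, 0], "spin": 0}
    - {"xyz": [0, 0, 0], "spin": 0}
    - {"xyz": [0, 0, 0], "spin": 0}
    - {"xyz": [0, 0, 0], "spin": 0}
    - {"xyz": [0, 0, 0], "spin": 0}
    - {"xyz": [0, 0, 0], "spin": 0}
    - {"xyz": [0, 0, 0], "spin": 0}
    - {"xyz": [0, 0, 0], "spin": 0}
    - {"xyz": [0, 0, 0], "spin": 0}
    - {"xyz": [0, 0, 0], "spin": 0}
  gripper: 45

```text
time: 31.75
tool_pos: [461.2, -280.9, 16.7]
tcp_rot: [3.142, -0.0, 1.296]
contact_force: [0.3, 0.3, 0.4]
grip_width: 58.0
finger_force: 30.0
```

>>> jog_arm:
  targets:
    - {"xyz": [0, 0, -0.05], "spin": 0}
    - {"xyz": [0, 0, -0.1], "spin": 0}
    - {"xyz": [0, 0, -0.2], "spin": 0}
    - {"xyz": [0, 0, -0.3], "spin": 0}
    - {"xyz": [0, 0, -0.3], "spin": 0}
    - {"xyz": [0, 0, -0.2], "spin": -0.5}
    - {"xyz": [0, 0, -0.1], "spin": -0.8}
    - {"xyz": [0, 0, 0], "spin": -0.9}
    - {"xyz": [0, 0, 0], "spin": -0.7}
    - {"xyz": [0, 0, 0], "spin": -0.34}

```text
time: 33.0
tool_pos: [461.4, -281.0, 117.8]
tcp_rot: [3.141, 0.001, 1.621]
contact_force: [0.4, -0.1, -0.8]
grip_width: 57.8
finger_force: 30.0
```

```bash
python3 -c "
from h import *
plan(622.5,-129.3,60,1.619)
for n in('scene','top'): cv2.imwrite(f'pics/{n}5.png',bot.capture(n))
S=cv2.imread('pics/scene5.png');T=cv2.imread('pics/top5.png')
cv2.imwrite('pics/c6.png',np.hstack([cv2.resize(S[200:310,110:235],None,fx=3.2,fy=3.2,interpolation=2),cv2.resize(T[190:300,335:460],None,fx=3.2,fy=3.2,interpolation=2)]))
"
```

```text
pose (33.0, array([ 461.4, -281. ,  117.8]), array([3.141e+00, 1.000e-03, 1.621e+00]), 57.8)
shift [1.793 2.106 0.723]
spin units 0.02
```

View pics/c6.png

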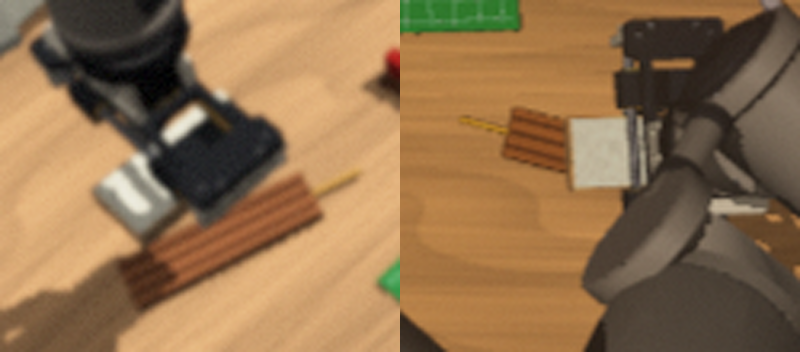

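The board is held level and turned to the mat's direction. The rudder stays on the bench, with corners in the scene crop at (120,262), (300,175), (322,213) and (142,310). Next, the mat.

>>> jog_arm:
  targets:
    - {"xyz": [0.1, 0.1, 0], "spin": 0}
    - {"xyz": [0.2, 0.25, 0], "spin": 0}
    - {"xyz": [0.3, 0.35, 0], "spin": 0}
    - {"xyz": [0.35, 0.4, 0], "spin": 0}
    - {"xyz": [0.35, 0.4, 0], "spin": 0}
    - {"xyz": [0.25, 0.3, 0], "spin": 0}
    - {"xyz": [0.15, 0.2, 0.1], "spin": 0}
    - {"xyz": [0.09, 0.1, 0.2], "spin": 0}
    - {"xyz": [0, 0, 0.2], "spin": 0}
    - {"xyz": [0, 0, 0.1], "spin": 0}

```text
time: 34.35
tool_pos: [620.5, -130.1, 66.6]
tcp_rot: [-3.138, -0.001, 1.619]
contact_force: [-0.4, 0.0, -1.9]
grip_width: 57.6
finger_force: 30.0
```

```bash
python3 -c "
from h import *
plan(622.5,-129.3,5.7,1.619)
s=np.array([[120,262],[300,175],[322,213],[142,310]])/3.2+[110,200]
print('rudder',rect('scene',s,14))
"
```

```text
pose (34.35, array([ 620.5, -130.1,   66.6]), array([-3.138e+00, -1.000e-03,  1.619e+00]), 57.6)
shift [0.008 0.028 0.761]
spin units -0.0
rudder (array([ 471.4, -277.4]), array([154.8,  47.6]), np.float64(1.331))
```

>>> jog_arm:
  targets:
    - {"xyz": [0, 0.02, 0.1], "spin": 0}
    - {"xyz": [0.01, 0, 0.15], "spin": 0}
    - {"xyz": [0, 0, 0.15], "spin": 0}
    - {"xyz": [0, 0, 0.15], "spin": 0}
    - {"xyz": [0, 0, 0.1], "spin": 0}
    - {"xyz": [0, 0, 0.06], "spin": 0}
    - {"xyz": [0, 0, 0.03], "spin": 0}
    - {"xyz": [0, 0, 0.01], "spin": 0}
    - {"xyz": [0, 0, 0], "spin": 0}
    - {"xyz": [0, 0, 0], "spin": 0}

```text
time: 35.6
tool_pos: [623.7, -128.8, 9.0]
tcp_rot: [3.141, 0.0, 1.62]
contact_force: [0.1, 0.3, -0.8]
grip_width: 57.4
finger_force: 30.0
```

```bash
python3 -c "
from h import *
plan(622.5,-129.3,5.7,1.619)
print(bot.get_obs()['contact_force'])
"
```

```text
pose (35.6, array([ 623.7, -128.8,    9. ]), array([3.141, 0.   , 1.62 ]), 57.4)
shift [-0.006 -0.016  0.041]
spin units 0.01
[ 0.11991781  0.33188754 -0.82504042]
```

>>> jog_arm:
  targets:
    - {"xyz": [0, 0, 0.02], "spin": 0}
    - {"xyz": [0, 0, 0.015], "spin": 0}
    - {"xyz": [0, 0, 0], "spin": 0}
    - {"xyz": [0, 0, 0], "spin": 0}
    - {"xyz": [0, 0, 0], "spin": 0}
    - {"xyz": [0, 0, 0], "spin": 0}
    - {"xyz": [0, 0, 0], "spin": 0}
    - {"xyz": [0, 0, 0], "spin": 0}
    - {"xyz": [0, 0, 0], "spin": 0}
    - {"xyz": [0, 0, 0], "spin": 0}

```text
time: 36.85
tool_pos: [623.6, -128.8, 5.9]
tcp_rot: [3.142, -0.0, 1.62]
contact_force: [-0.3, -0.2, -1.0]
grip_width: 57.3
finger_force: 30.0
```

>>> jog_arm:
  targets:
    - {"xyz": [0, 0, 0], "spin": 0}
    - {"xyz": [0, 0, 0], "spin": 0}
    - {"xyz": [0, 0, 0], "spin": 0}
    - {"xyz": [0, 0, 0], "spin": 0}
    - {"xyz": [0, 0, -0.1], "spin": 0}
    - {"xyz": [0, 0, -0.3], "spin": 0}
    - {"xyz": [0, 0, -0.5], "spin": 0}
    - {"xyz": [0, 0, -0.5], "spin": 0}
    - {"xyz": [0, 0, -0.4], "spin": 0}
    - {"xyz": [0, 0, -0.2], "spin": 0}
  gripper: 80

```text
time: 38.1
tool_pos: [624.2, -129.0, 168.5]
tcp_rot: [3.138, 0.001, 1.62]
contact_force: [0.5, -1.0, -0.5]
grip_width: 73.5
finger_force: 0.0
```

>>> jog_arm:
  targets:
    - {"xyz": [0.2, -0.2, 0], "spin": 0}
    - {"xyz": [0.4, -0.3, 0], "spin": 0}
    - {"xyz": [0.4, -0.4, 0], "spin": 0}
    - {"xyz": [0.4, -0.4, 0], "spin": 0}
    - {"xyz": [0.2, -0.3, 0], "spin": 0}
    - {"xyz": [0.1, -0.1, 0], "spin": 0}
    - {"xyz": [0, 0, 0], "spin": 0}
    - {"xyz": [0, 0, 0], "spin": 0}
    - {"xyz": [0, 0, 0], "spin": 0}
    - {"xyz": [0, 0, 0], "spin": 0}
  gripper: 100

```text
time: 39.35
tool_pos: [481.4, 0.1, 165.7]
tcp_rot: [-3.141, -0.0, 1.619]
contact_force: [0.1, 0.1, 0.1]
grip_width: 91.9
finger_force: 0.0
```

```bash
python3 - <<'E'
from h import *
for n in('scene','top'): cv2.imwrite(f'pics/{n}6.png',bot.capture(n))
S=cv2.imread('pics/scene6.png');T=cv2.imread('pics/top6.png')
A=[S[225:300,135:235],T[205:280,350:450],S[240:315,215:315],T[145:220,295:395]]
A=[cv2.resize(a,None,fx=4,fy=4,interpolation=2) for a in A]
cv2.imwrite('pics/c7.png',np.vstack([np.hstack(A[:2]),np.hstack(A[2:])]))
for n,im,r,r2 in(("scene",S,(140,240,220,298),(222,242,302,312)),("top",T,(360,215,430,265),(310,158,380,208))):
    print("mat",rect(n,np.argwhere(mask(im,(50,80,40),(80,255,255),r2))[:,::-1],3),"board",rect(n,big(mask(im,(0,0,110),(180,70,255),r2)),23))
plan(462,-279,100,1.3)
E
```

```text
mat (array([ 623.1, -129.7]), array([157.7,  95.5]), np.float64(-1.522)) board (array([ 624. , -129.8]), array([120.3,  59. ]), np.float64(-1.513))
mat (array([ 621.6, -128.7]), array([156.6,  97.8]), np.float64(-1.519)) board (array([ 625.6, -130.4]), array([115.3,  53.9]), np.float64(-1.522))
pose (39.45, array([4.812e+02, 2.000e-01, 1.658e+02]), array([-3.141, -0.   ,  1.619]), 92.2)
shift [-3.475 -0.41   0.822]
spin units 3.19
```

View pics/c7.png

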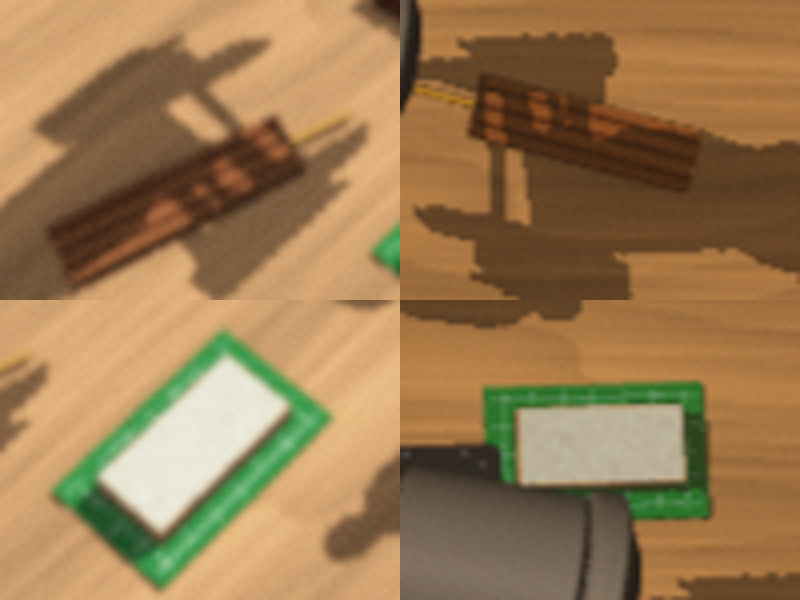

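The board lies centred and aligned on the mat. The rudder's corners are clear in both views, so I'll cast them at z = 14.

```bash
python3 - <<'E'
from h import *
s=np.array([[47,233],[277,118],[305,170],[75,287]])/4+[135,225]; t=np.array([[82,73],[300,130],[286,190],[68,133]])/4+[350,205]
print(rect("scene",s,14),rect("top",t,14))
E
```

```text
(array([ 471.9, -278.4]), array([158.8,  44.4]), np.float64(1.336)) (array([ 464.3, -276.4]), array([159.1,  44.1]), np.float64(1.335))
```

>>> jog_arm:
  targets:
    - {"xyz": [-0.2, 0, 0], "spin": 0}
    - {"xyz": [-0.4, 0, 0], "spin": 0}
    - {"xyz": [-0.5, 0, 0], "spin": 0}
    - {"xyz": [-0.5, -0.1, 0], "spin": 0}
    - {"xyz": [-0.5, -0.1, 0], "spin": 0}
    - {"xyz": [-0.4, -0.1, 0], "spin": 0.5}
    - {"xyz": [-0.3, 0, 0], "spin": 0.8}
    - {"xyz": [-0.2, 0, 0], "spin": 0.9}
    - {"xyz": [-0.1, 0, 0], "spin": 0.7}
    - {"xyz": [0, 0, 0], "spin": 0.3}

```text
time: 40.7
tool_pos: [463.7, -249.7, 165.8]
tcp_rot: [-3.141, 0.0, 1.297]
contact_force: [0.0, -0.8, -0.4]
grip_width: 91.8
finger_force: 0.0
```

```bash
python3 -c "
from h import *
plan(462,-280,3,1.3)"
```

```text
pose (40.7, array([ 463.7, -249.7,  165.8]), array([-3.141,  0.   ,  1.297]), 91.8)
shift [-0.371  0.082  2.035]
spin units -0.03
```

>>> jog_arm:
  targets:
    - {"xyz": [0, 0, 0.1], "spin": -0.38}
    - {"xyz": [-0.16, 0.06, 0.2], "spin": 0}
    - {"xyz": [-0.17, 0.07, 0.3], "spin": 0}
    - {"xyz": [0, 0, 0.35], "spin": 0}
    - {"xyz": [0, 0, 0.3], "spin": 0}
    - {"xyz": [0, 0, 0.2], "spin": 0}
    - {"xyz": [0, 0, 0.15], "spin": 0}
    - {"xyz": [0, 0, 0.1], "spin": 0}
    - {"xyz": [0, 0, 0.05], "spin": 0}
    - {"xyz": [0, 0, 0], "spin": 0}

```text
time: 41.95
tool_pos: [468.4, -276.5, 26.1]
tcp_rot: [3.141, 0.0, 1.338]
contact_force: [-0.9, -0.4, -0.0]
grip_width: 91.8
finger_force: 0.0
```

```bash
python3 -c "
from h import *
plan(467.5,-277.5,3,1.335)"
```

```text
pose (41.95, array([ 468.4, -276.5,   26.1]), array([3.141, 0.   , 1.338]), 91.8)
shift [-0.014 -0.008  0.288]
spin units 0.03
```

>>> jog_arm:
  targets:
    - {"xyz": [-0.01, 0, 0.08], "spin": 0}
    - {"xyz": [0, 0, 0.08], "spin": 0}
    - {"xyz": [0, 0, 0.06], "spin": 0}
    - {"xyz": [0, 0, 0.04], "spin": 0}
    - {"xyz": [0, 0, 0.025], "spin": 0}
    - {"xyz": [0, 0, 0], "spin": 0}
    - {"xyz": [0, 0, 0], "spin": 0}
    - {"xyz": [0, 0, 0], "spin": 0}
    - {"xyz": [0, 0, 0], "spin": 0}
    - {"xyz": [0, 0, 0], "spin": 0}

```text
time: 43.2
tool_pos: [468.1, -277.2, 3.1]
tcp_rot: [3.141, -0.0, 1.338]
contact_force: [0.3, -0.6, 0.3]
grip_width: 91.7
finger_force: 0.0
```

>>> jog_arm:
  targets:
    - {"xyz": [0, 0, 0], "spin": 0}
    - {"xyz": [0, 0, 0], "spin": 0}
    - {"xyz": [0, 0, 0], "spin": 0}
    - {"xyz": [0, 0, 0], "spin": 0}
    - {"xyz": [0, 0, 0], "spin": 0}
    - {"xyz": [0, 0, 0], "spin": 0}
    - {"xyz": [0, 0, 0], "spin": 0}
    - {"xyz": [0, 0, 0], "spin": 0}
    - {"xyz": [0, 0, 0], "spin": 0}
    - {"xyz": [0, 0, 0], "spin": 0}
  gripper: 35

```text
time: 44.45
tool_pos: [468.1, -277.2, 3.1]
tcp_rot: [3.142, -0.0, 1.338]
contact_force: [-0.5, -0.2, -0.4]
grip_width: 45.2
finger_force: 30.0
```

>>> jog_arm:
  targets:
    - {"xyz": [0, 0, -0.05], "spin": 0}
    - {"xyz": [0, 0, -0.15], "spin": 0}
    - {"xyz": [0, 0, -0.3], "spin": 0}
    - {"xyz": [0, 0, -0.35], "spin": 0}
    - {"xyz": [0, 0, -0.3], "spin": -0.5}
    - {"xyz": [0, 0, -0.2], "spin": -1}
    - {"xyz": [0, 0, -0.1], "spin": -1}
    - {"xyz": [0, 0, 0], "spin": -1}
    - {"xyz": [0, 0, 0], "spin": -0.66}
    - {"xyz": [0, 0, 0], "spin": -0.3}

```text
time: 45.7
tool_pos: [468.2, -277.3, 119.9]
tcp_rot: [3.141, 0.001, 1.785]
contact_force: [0.3, -1.0, -1.2]
grip_width: 45.7
finger_force: 30.0
```

```bash
python3 -c "
from h import *
plan(455,-14.7,60,1.784)"
```

```text
pose (45.7, array([ 468.2, -277.3,  119.9]), array([3.141e+00, 1.000e-03, 1.785e+00]), 45.7)
shift [3.243 0.535 0.747]
spin units 0.01
```

>>> jog_arm:
  targets:
    - {"xyz": [0.1, 0.02, 0], "spin": 0}
    - {"xyz": [0.3, 0.05, 0], "spin": 0}
    - {"xyz": [0.45, 0.07, 0], "spin": 0}
    - {"xyz": [0.5, 0.08, 0], "spin": 0}
    - {"xyz": [0.5, 0.08, 0], "spin": 0}
    - {"xyz": [0.5, 0.08, 0], "spin": 0}
    - {"xyz": [0.4, 0.07, 0], "spin": 0}
    - {"xyz": [0.3, 0.05, 0], "spin": 0}
    - {"xyz": [0.15, 0.03, 0], "spin": 0}
    - {"xyz": [0.04, 0, 0], "spin": 0}

```text
time: 46.95
tool_pos: [454.4, -14.0, 119.2]
tcp_rot: [3.142, -0.0, 1.785]
contact_force: [0.2, -1.1, -1.2]
grip_width: 45.6
finger_force: 30.0
```

```bash
python3 -c "
from h import *
plan(455,-14.7,60,1.784)
for n in('scene','top'): cv2.imwrite(f'pics/{n}7.png',bot.capture(n))
S=cv2.imread('pics/scene7.png');T=cv2.imread('pics/top7.png')
cv2.imwrite('pics/c8.png',np.hstack([cv2.resize(S[150:260,185:310],None,fx=3.2,fy=3.2,interpolation=2),cv2.resize(T[190:300,240:365],None,fx=3.2,fy=3.2,interpolation=2)]))
"
```

```text
pose (46.95, array([454.4, -14. , 119.2]), array([ 3.142, -0.   ,  1.785]), 45.6)
shift [-0.011  0.005  0.74 ]
spin units 0.01
```

View pics/c8.png

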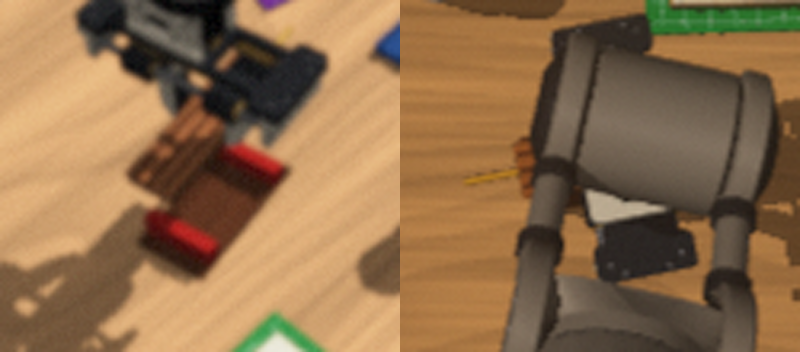

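The rudder hangs level above the rack with its stripes parallel to the rack's length. Lowering.

>>> jog_arm:
  targets:
    - {"xyz": [-0.01, 0, 0.1], "spin": 0}
    - {"xyz": [0, 0, 0.2], "spin": 0}
    - {"xyz": [0, 0, 0.25], "spin": 0}
    - {"xyz": [0, 0, 0.2], "spin": 0}
    - {"xyz": [0, 0, 0.15], "spin": 0}
    - {"xyz": [0, 0, 0.1], "spin": 0}
    - {"xyz": [0, 0, 0.06], "spin": 0}
    - {"xyz": [0, 0, 0.03], "spin": 0}
    - {"xyz": [0, 0, 0], "spin": 0}
    - {"xyz": [0, 0, 0], "spin": 0}

```text
time: 48.3
tool_pos: [455.1, -15.7, 32.2]
tcp_rot: [3.141, 0.0, 1.784]
contact_force: [-0.1, -0.4, -0.5]
grip_width: 45.3
finger_force: 30.0
```

```bash
python3 -c "
from h import *
plan(455,-14.7,30.3,1.784)
print(bot.get_obs()['contact_force'])
cv2.imwrite('pics/scene8.png',bot.capture('scene'))
S=cv2.imread('pics/scene8.png')
cv2.imwrite('pics/c9.png',cv2.resize(S[160:260,195:310],None,fx=5,fy=5,interpolation=2))
"
```

```text
pose (48.3, array([455.1, -15.7,  32.2]), array([3.141, 0.   , 1.784]), 45.3)
shift [0.012 0.001 0.024]
spin units -0.0
[-0.09567642 -0.44433478 -0.46375645]
```

View pics/c9.png

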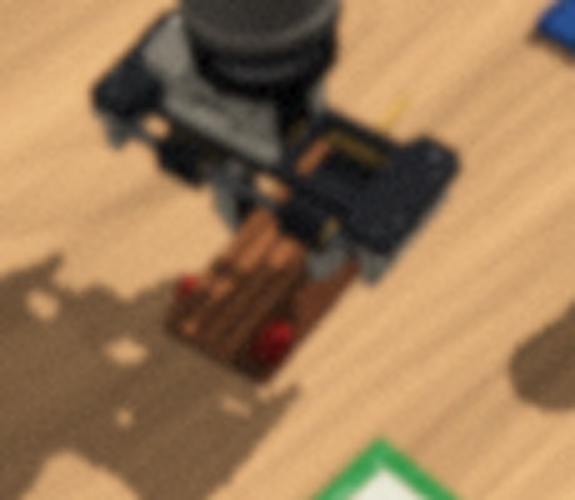

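The rudder lies just over the bars, with a red bar end showing on each side at (188,287) and (270,342). Setting it down and letting go.

>>> jog_arm:
  targets:
    - {"xyz": [0.01, 0, 0.01], "spin": 0}
    - {"xyz": [0, 0, 0.01], "spin": 0}
    - {"xyz": [0, 0, 0], "spin": 0}
    - {"xyz": [0, 0, 0], "spin": 0}
    - {"xyz": [0, 0, 0], "spin": 0}
    - {"xyz": [0, 0, 0], "spin": 0}
    - {"xyz": [0, 0, 0], "spin": 0}
    - {"xyz": [0, 0, 0], "spin": 0}
    - {"xyz": [0, 0, 0], "spin": 0}
    - {"xyz": [0, 0, 0], "spin": 0}

```text
time: 49.6
tool_pos: [454.7, -14.9, 30.3]
tcp_rot: [3.142, -0.0, 1.784]
contact_force: [0.4, -0.1, -1.2]
grip_width: 45.7
finger_force: 30.0
```

>>> jog_arm:
  targets:
    - {"xyz": [0, 0, 0], "spin": 0}
    - {"xyz": [0, 0, 0], "spin": 0}
    - {"xyz": [0, 0, 0], "spin": 0}
    - {"xyz": [0, 0, 0], "spin": 0}
    - {"xyz": [0, 0, -0.1], "spin": 0}
    - {"xyz": [0, 0, -0.3], "spin": 0}
    - {"xyz": [0, 0, -0.5], "spin": 0}
    - {"xyz": [0, 0, -0.5], "spin": 0}
    - {"xyz": [0, 0, -0.5], "spin": 0}
    - {"xyz": [0, 0, -0.3], "spin": 0}
  gripper: 90

```text
time: 50.85
tool_pos: [455.1, -15.0, 209.0]
tcp_rot: [3.139, 0.001, 1.784]
contact_force: [0.2, -0.6, -0.0]
grip_width: 82.4
finger_force: 0.0
```

>>> jog_arm:
  targets:
    - {"xyz": [-0.2, 0, 0], "spin": 0}
    - {"xyz": [-0.4, 0, 0], "spin": 0}
    - {"xyz": [-0.5, 0, 0], "spin": 0}
    - {"xyz": [-0.5, 0, 0], "spin": 0}
    - {"xyz": [-0.5, 0, 0], "spin": 0}
    - {"xyz": [-0.5, 0, 0], "spin": 0}
    - {"xyz": [-0.4, 0, 0], "spin": 0}
    - {"xyz": [-0.2, 0, 0], "spin": 0}
    - {"xyz": [0, 0, 0], "spin": 0}
    - {"xyz": [0, 0, 0], "spin": 0}

```text
time: 52.1
tool_pos: [508.5, -264.1, 206.0]
tcp_rot: [-3.141, -0.001, 1.784]
contact_force: [0.0, 0.5, 0.8]
grip_width: 82.5
finger_force: 0.0
```

```bash
python3 -c "
from h import *
print(pose())
for n in('scene','top'): cv2.imwrite(f'pics/{n}9.png',bot.capture(n))
S=cv2.imread('pics/scene9.png');T=cv2.imread('pics/top9.png')
a=np.hstack([cv2.resize(S[170:255,205:305],None,fx=4,fy=4,interpolation=2),cv2.resize(T[195:280,255:355],None,fx=4,fy=4,interpolation=2)])
b=cv2.resize(np.hstack([S[100:310,150:400],T[100:310,150:400]]),(600,252))
cv2.imwrite('pics/c10.png',np.vstack([a,cv2.copyMakeBorder(b,0,0,0,200,0)]))
"
```

```text
(52.1, array([ 508.5, -264.1,  206. ]), array([-3.141e+00, -1.000e-03,  1.784e+00]), 82.5)
```

View pics/c10.png

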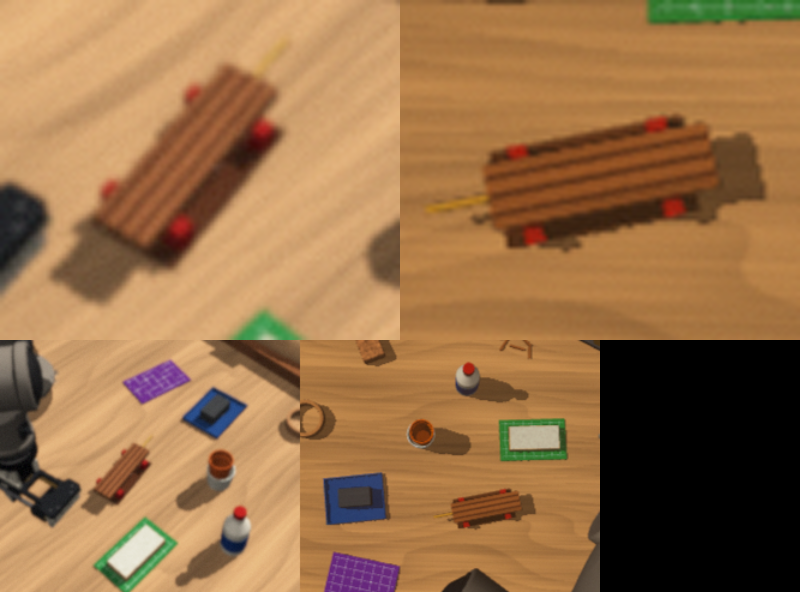

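Everything is in place. In the top crop the rudder is centred at about (602,176) and the bars at about (595,180), so I'll check that offset numerically.

```bash
python3 - <<'E'
from h import *
a=lambda p,o:np.array(p)/4+o
t=a([[85,167],[308,122],[318,187],[97,230]],[255,195]); b=a([[117,146],[256,118],[273,215],[135,244]],[255,195])
s=a([[97,215],[228,65],[277,90],[150,248]],[205,170]); c=a([[105,185],[190,90],[268,132],[183,232]],[205,170])
for n,p,q in(("top",t,b),("scene",s,c)):
    print(n,rect(n,p,41),rect(n,q,27)); d=cast(n,p,41).mean(0)-cast(n,q,27).mean(0); y=1.784
    print("rack-frame offset",d@[np.cos(y),np.sin(y)],d@[-np.sin(y),np.cos(y)])
E
```

```text
top (array([454.7, -18.3]), array([158.5,  45.5]), np.float64(-1.359)) (array([451.7, -14.3]), array([101.3,  69.5]), np.float64(-1.351))
rack-frame offset -4.22374476381838 -1.5958678500665868
scene (array([462.8, -16.3]), array([156.9,  45.6]), np.float64(-1.357)) (array([456.7, -15.3]), array([101.8,  68.2]), np.float64(-1.37))
rack-frame offset -2.1083432783888414 -5.028406523926742
```

Both views put the rudder within about 5 mm of the rack's centre, well inside the 15 mm limit, so I'm handing in.

```bash
python3 -c "
from plant import bot
print(bot.close_job())"
```

```text
the job is handed in; nothing more can be done
None
```

I handed the job in at about 52 s of the 133 s allowed, with no verdict returned: the cup is nested, the weight is in the tray, the board is on the green mat and the rudder is on the rack; by the last pictures all are released and well inside the limits.

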